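# Index a rod stop to station five and push the bar home

## Robot

A 7-joint arm with a two-finger parallel gripper is mounted at the origin on a cart in front of the work surface, level with it; the furniture and walls round the work are solid. World frame = base frame: x ahead of the robot, y to its left, z up, the work surface at z = 0. Lengths are in m, angles in rad, forces in N, time in s.
With the tool pointing down it reaches from about 0.425 to 0.95 m from the base axis. Payload 16.7 kg.
Tool frame: the origin (TCP) lies midway between the tips of the shut fingers; the grasp point (between the pads) lies 19 mm behind it; z points along the fingers, y is the line along which they close (so a half turn about z gives the same grasp; the last joint's range is limited). The gripper opens to 94 mm and grips with 3 to 60 N. Pads are 16 mm wide; open, the fingers measure 119 mm over their backs; the gripper's body (75 mm by 177 mm) begins 78 mm behind the grasp point.
Start: joints at [-1.333, 0.426, 0.074, 1.606, -0.034, 1.111, -0.067], TCP at [0.255, 0.625, 0.205] pointing down, gripper open.
Joint ranges: [-2.85, 2.85], [-0.5, 2.14], [-1.23, 1.37], [0.21, 2.46], [-1.02, 4.16], [0.16, 2.05], [-2.73, 2.73]. Speed limits (rad/s): [1.89, 1.89, 2.39, 2.39, 3.01, 3.01, 3.01].

## Interface

Orientations are given as a unit quaternion [w, x, y, z].
In Python, from station import * gives the robot as it stands.
- The arm moves only by the tool servo_tool, never from a script. Its argument "motion" is a list of rows, each a list of 3 entries, a list of its own where there are three numbers: the shift along the tool's x, y, z in mm, then the turn, a rotation vector about the tool's x, y, z in degrees, then the finger opening in mm, from 0 to 94. In form: [[[dx, dy, dz], [ax, ay, az], grip], ...]. A call has 1 to 20 rows; each row shifts and turns the commanded pose from where the row before left it, along the tool's axes as they then stand; what a row does not reach is not made up. A row lasts 1/8 s, in which the tool goes at most 62.5 mm and 10.7 degrees, less where a joint would pass 70% of its speed; a pose out of reach is approached as far as the arm can. A call is refused whole if a number of a shift passes 62.5 or a number of a turn 10.7, either way. A call with a gripper value outside its range is refused whole. The fingers move at their own pace and stop on an object; "newtons" is the grip in N (left out, the last holds). Time passes only in rows, so rows that do not move let the fingers close. It gives the time, the measured TCP pose, the force, the opening and the grip force at its end, in the units of the state.
- get_state(): the state, without advancing time (a new reading comes with each control period).
- capture(name): name is "side" or "top"; returns (picture, depth): 480x640x3 uint8, blue, green, red; 480x640 float32, m along the optical axis (not along the pixel's ray), 0 where there is no reading.
- calibration(name): a dict with "K" (3x3 intrinsics, pixels), "pose" (4x4, takes a point from camera to world coordinates). Camera axes: x right, y down, z forward; pixel columns grow to the right and rows downward; lengths in m; the calibration is good to about 2 mm. A picture is of the moment at which its call begins. calibration takes no time and is no camera call.
- finish_job(): hands the job in; it is judged then, once.
The state is a dict: "time_s": time; "joint_positions": joint angles; "joint_velocities": joint speeds; "effort": joint torques, N m; "eef_pos": TCP position; "eef_rot": TCP orientation; "contact_force": force on the tool from outside, world axes, zero at the start; "wrist_torque": the same for the moment, N m; "grip_width": finger opening in m; "grip_force": force on a finger pad.
Only numpy, scipy, OpenCV 4.12 (cv2) and the standard library are available. Lean on these libraries where they do the work, as an engineer would, in place of code of your own. Each camera call takes 0.05 s, during which the arm holds its last target. There are 200 camera calls.

## Task

Set the length stop for the next cut: crank the stepped stop disc round by its red knob, click by click, until the five-dot station faces the V-groove and the disc is resting in its click. Then push the round steel bar gently along the groove until its end is fully home against that step of the disc, and let go of it. Leave the caliper, marker and tape measure where they lie.

Things in the scene. Friction and masses are not known exactly. Their poses are not given: they have to be found in the camera images.
- stop_base: length stop bolted to the bench: 110 x 290 x 12 mm aluminium plate with a dark V-bed and the grey stop disc. Origin: on the bench under the disc's vertical axis. z up; the groove runs along y, the bar is pushed towards +y. In its frame (mm): plate x -55..55, y -200..90; V-bed x -45..45, y -220..-64, top z 44; blue block of the detent roller y 64..93, top z 40
- stop_disc (a joint): turn of the stop disc, rad; grows clockwise seen from above. Station N faces the groove at (N - 1) x 0.785. A sprung roller clicks it into place every 0.785 (45 degrees): about 5 N at the knob lifts it out; past half-way it snaps forward into the next click by itself. Turns both ways, end stops just beyond stations 1 and 8. At the start it rests in station 1, 2 or 3
- disc_top (a point): point on the disc's axis, at its top, 58 mm above the bench. The grey disc, 24 mm thick, has eight flat steps, stations 1 to 8, counter-clockwise from above, each marked on top with its number of white dots; axis to flat 30 mm at station 1 and 4 mm more at each next (46 mm at station 5). A 26 mm nut on the axis rises to 67 mm
- knob (a point): middle of the red crank knob on the disc over station 8, 40 mm from the disc's axis: upright, round, 21 mm diameter, red from 66 to 96 mm above the bench (the point is at 81), on an 11 mm post rising from the disc's top. It can be pushed sideways with closed fingers or gripped
- bar: loose round steel bar, 24 mm diameter, 190 mm long, about 0.6 kg, lying in the V-groove. Origin: its middle, on its centre line, 46 mm above the bench while it lies in the groove; its y axis runs along it, towards the disc. It drags at about 5 N. At the start its front end is 76 to 106 mm from the disc's axis.
- bar_front (a point): centre of the bar's end face that looks at the disc
- bar_back (a point): centre of the bar's other end face, the one to push; it overhangs the end of the V-bed, also when the bar is home
- station5_face (a point): fixed point on the groove's centre line, 46 mm above the bench and 46 mm from the disc's axis: where the middle of the five-dot flat lies when it faces the groove, so where the centre of the bar's front end must come
- caliper: digital caliper lying on the bench, 76 x 254 x 11 mm, to be left alone; origin under its middle
- marker: black and white marker lying on the bench, 17 x 132 x 17 mm, to be left alone; origin under its middle
- tape_measure: yellow tape measure standing on the bench, 43 x 86 x 66 mm, to be left alone; origin under its middle

How it is judged:
On the way, in this order (a step that is already met when the one before it is completed fails the run):
1. the disc rests in its click with the five-dot station facing the groove, the bar still clear of it (value of joint stop_disc between 3.07 and 3.21 rad and y of bar_front in the frame of stop_base below -0.052 m), for 0.2 s.
2. the bar's end is home against the step (y of bar_front in the frame of station5_face above -0.002 m), for 0.2 s.
At the end, for the whole second after the job is handed in: the disc rests in station five (within 4 degrees), the bar lies in the groove (within 4 mm and 1.7 degrees) with its front end within 2 mm of the step, at rest and released (value of joint stop_disc between 3.07 and 3.21 rad and y of bar_front in the frame of station5_face above -0.002 m and distance between bar_front and station5_face below 0.004 m and angle between the y axis of bar and the y axis of stop_base, either way round below 0.03 rad and linear speed of bar below 0.01 m/s); the robot touches nothing.
It fails at once if the bar is rammed against the disc with over 30 N (contact force between bar and stop_disc above 30 N).
It fails at once if the caliper, marker or tape measure is shifted by over 30 mm (distance of any of caliper, marker, tape_measure from where it was at the start of the episode above 0.03 m).
It also fails if it takes over 54 s, if anything falls off the work surface, if the arm or the gripper's body presses on something with over 40 N, if the wrist force passes 120 N, or if a joint passes its speed limit or range.

## Working session

There is one attempt and no reset: what is moved stays moved. The work goes in short steps, Python scripts to look and compute and a tool call to move; the robot and the scene stay as the last step left them, time stands still between calls to the robot, and variables do not carry over. Pictures are saved under pics/ and viewed, at most 10 in all, crops included, and the job is handed in when it is done.

Besides the shell and the picture viewer there is one more tool, called as name(argument=value, ...) on one line, values as JSON. servo_tool: Moves the arm, as the interface text tells. Its arguments: {"type":"object","properties":{"motion":{"type":"array","items":{"type":"array"}},"newtons":{"type":"number"}},"required":["motion"]}

```bash
mkdir -p pics; python3 - <<'E'
from station import *
import cv2,numpy as np
s=get_state();print(s['time_s'],s['eef_pos'],s['eef_rot'],s['contact_force'],s['grip_width'])
for n in('top','side'):
    p,d=capture(n);cv2.imwrite(f'pics/{n}0.png',p);np.save(f'pics/{n}0.npy',d)
    c=calibration(n);print(n,np.round(c['K'],1).tolist(),np.round(c['pose'],4).tolist())
E
```

```text
0.0 [0.25449352 0.62473405 0.20477979] [-6.68826188e-05  1.92211910e-01  9.81353242e-01 -6.25825152e-04] [-0.12447102  0.66460443 -0.49561735] 0.09387793704313863
top [[488.8, 0.0, 321.2], [0.0, 488.8, 240.7], [0.0, 0.0, 1.0]] [[-0.0097, -0.983, 0.1834, 0.3159], [-0.9998, 0.0127, 0.015, -0.0034], [-0.0171, -0.1833, -0.9829, 1.1135], [0.0, 0.0, 0.0, 1.0]]
side [[580.6, 0.0, 314.2], [0.0, 580.6, 240.1], [0.0, 0.0, 1.0]] [[-0.9575, 0.2467, -0.1493, 0.711], [0.2881, 0.8009, -0.5249, 0.6949], [-0.0099, -0.5456, -0.838, 1.1482], [0.0, 0.0, 0.0, 1.0]]
```

View pics/top0.png

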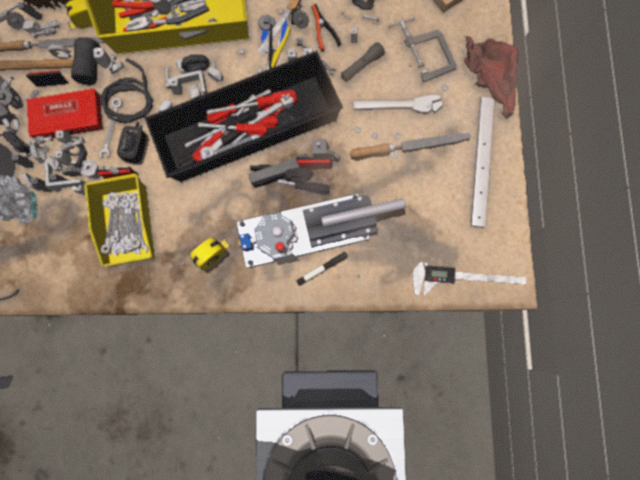

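View pics/side0.png

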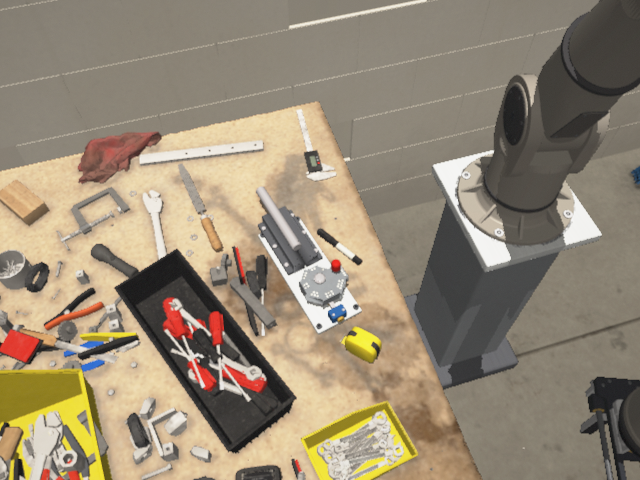

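The top view shows the disc's nut at about (277,237), the red knob at (280,247) and the bar from (322,220) to (403,205). The blue roller is at (246,242). In the side view the nut is at about (320,280) and the knob at (336,265). I'll enlarge both.

```bash
cat > h.py <<'E'
from station import *
import cv2,numpy as np
def onplane(n,u,v,z):
    c=calibration(n);K=c['K'];T=np.array(c['pose'])
    r=T[:3,:3]@np.linalg.solve(np.array(K),[u,v,1.]);o=T[:3,3]
    return o+r*(z-o[2])/r[2]
def proj(n,P):
    c=calibration(n);T=np.linalg.inv(np.array(c['pose']));q=np.array(c['K'])@(T[:3,:3]@P+T[:3,3]);return q[:2]/q[2]
E
python3 - <<'E'
import cv2
a=cv2.imread('pics/top0.png')[190:280,230:410];b=cv2.imread('pics/side0.png')[175:335,240:390]
cv2.imwrite('pics/topc.png',cv2.resize(a,None,fx=4.4,fy=4.4,interpolation=cv2.INTER_CUBIC))
cv2.imwrite('pics/sidec.png',cv2.resize(b,None,fx=3.75,fy=3.75,interpolation=cv2.INTER_CUBIC))
E
```

```text
(no output)
```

View pics/topc.png

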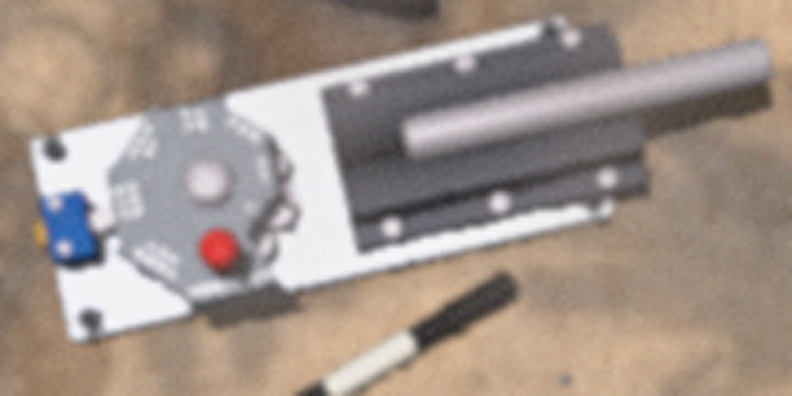

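View pics/sidec.png

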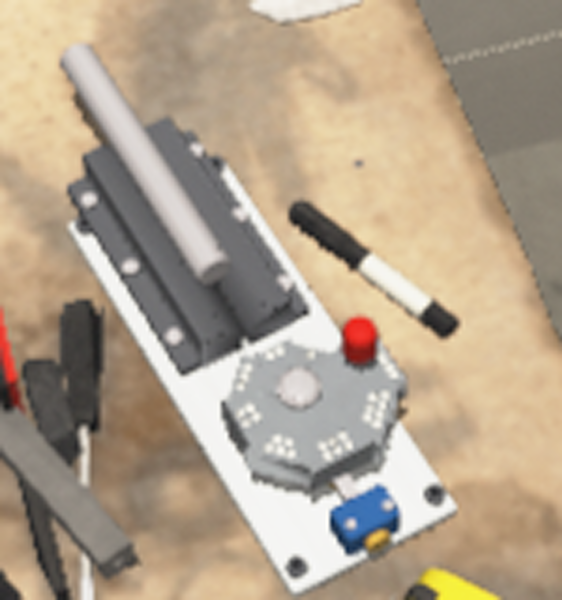

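```bash
python3 - <<'E'
from h import *
t=lambda u,v,z:onplane('top',230+(u-1.7)/4.4,190+(v-1.7)/4.4,z)
s=lambda u,v,z:onplane('side',240+(u-1.4)/3.75,175+(v-1.4)/3.75,z)
P={}
for k,a,b,z in [('nut',(209,180),(298,385),.067),('knob',(219,246),(360,328),.094),('front',(410,136),(212,263),.046),('back',(768,60),(78,58),.046),('blue',(70,228),(366,516),.04),('hole1',(55,150),(297,567),.012),('hole2',(91,320),(434,494),.012),('marker',(510,284),(297,213),.012),('marker2',(310,390),(440,320),.012)]:
    A,B=t(*a,z),s(*b,z);P[k]=(A+B)/2;print(k,A.round(4),B.round(4))
d=P['front']-P['back'];L=np.hypot(*d[:2]);print('bar L',L,'yaw',np.degrees(np.arctan2(d[1],d[0])))
h=P['hole1'][:2]-P['hole2'][:2];print('x-axis from holes deg',np.degrees(np.arctan2(h[1],h[0])))
y=d[:2]/L;x=np.array([y[1],-y[0]])
for k in P:
    q=P[k][:2]-P['nut'][:2];print(k,'base',(q@x).round(4),(q@y).round(4))
R=calibration  
E
```

```text
nut [0.5352 0.109  0.067 ] [0.5358 0.1114 0.067 ]
knob [0.497  0.1011 0.094 ] [0.496  0.1011 0.094 ]
front [0.5612 0.009  0.046 ] [0.5572 0.0046 0.046 ]
back [ 0.5985 -0.1743  0.046 ] [ 0.5969 -0.1708  0.046 ]
blue [0.5169 0.1827 0.04  ] [0.5195 0.1887 0.04  ]
hole1 [0.564  0.1962 0.012 ] [0.562  0.1948 0.012 ]
hole2 [0.4735 0.1757 0.012 ] [0.4727 0.174  0.012 ]
marker [ 0.4897 -0.0416  0.012 ] [ 0.4912 -0.0369  0.012 ]
marker2 [0.4358 0.0622 0.012 ] [0.431  0.0638 0.012 ]
bar L 0.18340197133090969 yaw 102.11708061742146
x-axis from holes deg 12.94329448705763
nut base 0.0 0.0
knob base -0.0401 -0.0008
front base 0.0014 -0.1061
back base 0.0014 -0.2895
blue base -0.0011 0.0774
hole1 base 0.0448 0.0776
hole2 base -0.0475 0.0763
marker base -0.0754 -0.1367
marker2 base -0.1098 -0.0248
```

The knob lies 40 mm from the axis at about (-40, 0) in the base frame. That makes it station 2, so it needs three clicks clockwise. The axis is near (0.5355, 0.110) with the base yaw about 12.5°. I'll move above the knob and turn the closing line to the tangent.

servo_tool(motion=[[[-18,-16,0],[0,0,0],60],[[-35,-33,0],[0,0,0],60],[[-35,-33,0],[0,0,0],60],[[-35,-33,0],[0,0,0],60],[[-35,-33,0],[0,0,0],60],[[-35,-33,0],[0,0,0],60],[[-35,-33,0],[0,0,0],60],[[-35,-33,0],[0,0,0],60],[[-35,-33,0],[0,0,0],60],[[-35,-33,0],[0,0,0],60],[[-35,-33,0],[0,0,0],60],[[-35,-32,0],[0,0,0],60],[[-18,-15,0],[0,0,0],60],[[0,0,0],[0,0,-7],60],[[0,0,0],[0,0,-7],60],[[0,0,0],[0,0,-7],60],[[0,0,0],[0,0,-7],60],[[0,0,0],[0,0,-6.6],60],[[0,0,0],[0,0,0],60]])

```text
time_s: 2.48
eef_pos: [0.4961, 0.1022, 0.2053]
eef_rot: [-0.0, -0.108, 0.994, -0.0]
contact_force: [-0.8, -0.1, -0.3]
grip_width: 0.0598
grip_force: 0.0
```

```bash
cat >> h.py <<'E'
from scipy.spatial.transform import Rotation as Rn
def tool():
    s=get_state();w,x,y,z=s['eef_rot'];R=Rn.from_quat([x,y,z,w]).as_matrix()
    print('t',round(s['time_s'],2),'p',s['eef_pos'].round(4),'yyaw',np.degrees(np.arctan2(R[1,1],R[0,1])).round(1),'F',s['contact_force'].round(1),'w',round(s['grip_width'],4),'gf',round(s['grip_force'],1),'j',np.round(s['joint_positions'],2))
    return np.array(s['eef_pos']),R
E
python3 - <<'E'
from h import *
p,R=tool();print(R.T@(np.array([.4965,.1013,.071])-p)*1e3)
a,d=capture('side');cv2.imwrite('pics/s1.png',cv2.resize(a[150:350,200:440],None,fx=3,fy=3,interpolation=cv2.INTER_CUBIC))
E
```

```text
t 2.48 p [0.4961 0.1022 0.2053] yyaw 102.4 F [-0.8 -0.1 -0.3] w 0.0598 gf 0.0 j [-0.62  0.15  0.32  1.99 -0.06  1.01  1.52]
[ -0.28349706  -0.96567712 134.30668214]
```

View pics/s1.png

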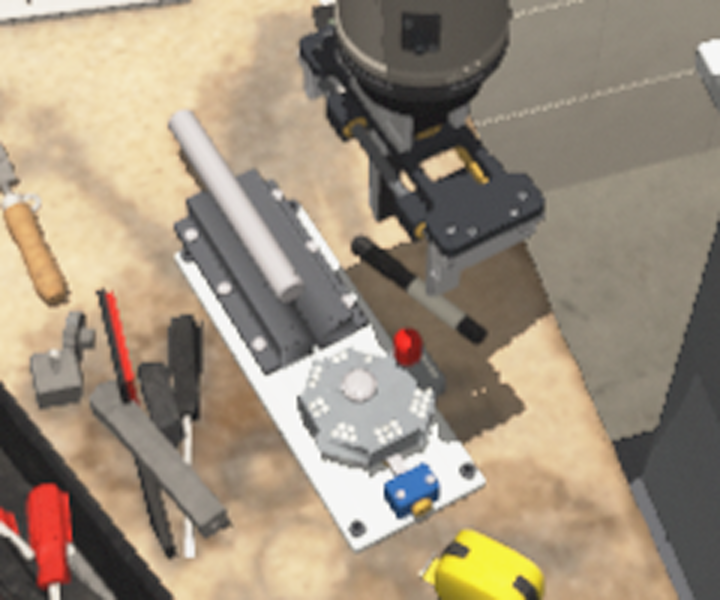

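The side view shows the open fingers above the knob (crop 408,347), one on each side of it along the groove direction, with nothing in the way. I'll go down and grip.

servo_tool(motion=[[[0,-1,20],[0,0,0],60],[[0,0,30],[0,0,0],60],[[0,0,30],[0,0,0],60],[[0,0,25],[0,0,0],60],[[0,0,20],[0,0,0],60],[[0,0,9],[0,0,0],60],[[0,0,0],[0,0,0],15],[[0,0,0],[0,0,0],15],[[0,0,0],[0,0,0],15],[[0,0,0],[0,0,0],15],[[0,0,0],[0,0,0],15]], newtons=15)

```text
time_s: 3.9
eef_pos: [0.4967, 0.1012, 0.0718]
eef_rot: [0.0, -0.108, 0.994, -0.0]
contact_force: [-0.6, -1.6, 5.6]
grip_width: 0.0205
grip_force: 15.0
```

servo_tool(motion=[[[-0.15,3.5,0],[0,0,5],15],[[-0.15,3.5,0],[0,0,5],15],[[-0.15,3.5,0],[0,0,5],15],[[-0.15,3.5,0],[0,0,5],15],[[-0.15,3.5,0],[0,0,5],15],[[-0.15,3.5,0],[0,0,5],15],[[-0.15,3.5,0],[0,0,5],15],[[-0.15,3.5,0],[0,0,5],15],[[-0.15,3.5,0],[0,0,5],15],[[0,0,0],[0,0,0],15]])

```text
time_s: 5.15
eef_pos: [0.5021, 0.1313, 0.0718]
eef_rot: [0.0, 0.281, 0.96, -0.0]
contact_force: [-0.7, -3.6, 9.0]
grip_width: 0.0206
grip_force: 15.0
```

```bash
python3 - <<'E'
from h import *
p,R=tool();q=p[:2]-[.5355,.110];print(np.hypot(*q),np.degrees(np.arctan2(q[1],q[0]))-12.5, R.T@get_state()['contact_force'])
a,d=capture('side');cv2.imwrite('pics/s2.png',cv2.resize(a[180:340,240:420],None,fx=3.5,fy=3.5,interpolation=cv2.INTER_CUBIC))
E
```

```text
t 5.15 p [0.5021 0.1313 0.0718] yyaw 57.3 F [-0.7 -3.6  9. ] w 0.0206 gf 15.0 j [-0.77  0.38  0.47  2.09 -0.25  0.73  0.87]
0.03959068049633655 135.01192323093687 [-1.37944223 -3.43777563 -8.95946439]
```

View pics/s2.png

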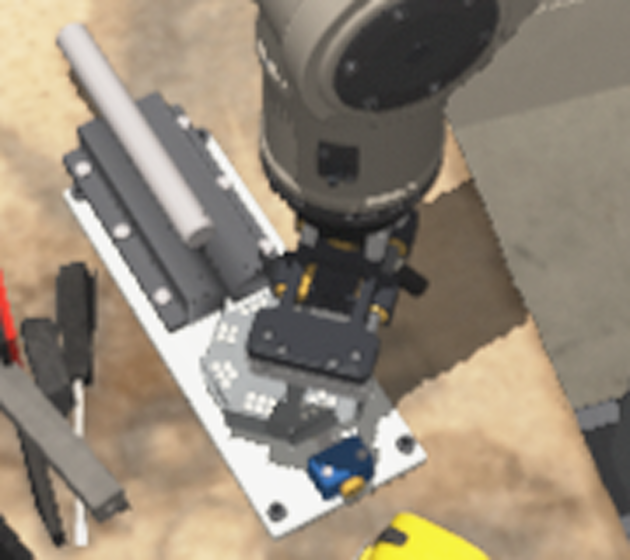

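The gripper holds the knob one click further round, at 135° in the base frame, and the disc has turned with it. The bar hasn't moved. Two more clicks to go.

servo_tool(motion=[[[-0.15,3.5,0],[0,0,5],15],[[-0.15,3.5,0],[0,0,5],15],[[-0.15,3.5,0],[0,0,5],15],[[-0.15,3.5,0],[0,0,5],15],[[-0.15,3.5,0],[0,0,5],15],[[-0.15,3.5,0],[0,0,5],15],[[-0.15,3.5,0],[0,0,5],15],[[-0.15,3.5,0],[0,0,5],15],[[-0.15,3.5,0],[0,0,5],15],[[0,0,0],[0,0,0],15]])

```text
time_s: 6.45
eef_pos: [0.5271, 0.1485, 0.0717]
eef_rot: [0.0, 0.627, 0.779, -0.0]
contact_force: [-3.5, -4.2, 11.2]
grip_width: 0.0204
grip_force: 15.0
```

servo_tool(motion=[[[-0.15,3.5,0],[0,0,5],15],[[-0.15,3.5,0],[0,0,5],15],[[-0.15,3.5,0],[0,0,5],15],[[-0.15,3.5,0],[0,0,5],15],[[-0.15,3.5,0],[0,0,5],15],[[-0.15,3.5,0],[0,0,5],15],[[-0.15,3.5,0],[0,0,5],15],[[-0.15,3.5,0],[0,0,5],15],[[-0.15,3.5,0],[0,0,5],15],[[0,0,0],[0,0,0],15],[[0,0,0],[0,0,0],15]])

```text
time_s: 7.82
eef_pos: [0.5568, 0.1431, 0.0718]
eef_rot: [-0.0, 0.877, 0.48, -0.001]
contact_force: [-6.1, -5.7, 13.2]
grip_width: 0.0206
grip_force: 15.0
```

```bash
python3 - <<'E'
from h import *
p,R=tool();q=p[:2]-[.5355,.110];print(np.hypot(*q),np.degrees(np.arctan2(q[1],q[0]))-12.5, R.T@get_state()['contact_force'])
E
```

```text
t 7.83 p [0.5568 0.1431 0.0718] yyaw -32.6 F [-6.1 -5.7 13.2] w 0.0206 gf 15.0 j [-1.    0.57  0.85  1.98 -0.58  0.85 -0.4 ]
0.039338116065529255 44.71711143427363 [ -8.09039241  -2.1365486  -13.15104938]
```

servo_tool(motion=[[[0,0,0],[0,0,0],50],[[0,0,0],[0,0,0],50],[[0,0,0],[0,0,0],50],[[0,0,-15],[0,0,0],50],[[0,0,-25],[0,0,0],50],[[0,0,-25],[0,0,0],50],[[0,0,-15],[0,0,-9],20],[[0,0,0],[0,0,-9],0],[[0,0,0],[0,0,-9],0],[[0,0,0],[0,0,-9],0],[[0,0,0],[0,0,-9],0],[[-20,-2,0],[0,0,0],0],[[-40,-4,0],[0,0,0],0],[[-45,-4,0],[0,0,0],0],[[-45,-4,0],[0,0,0],0],[[-45,-4,0],[0,0,0],0],[[-45,-4,0],[0,0,0],0],[[-45,-4,0],[0,0,0],0],[[-40,-2,0],[0,0,0],0],[[-28,0,0],[0,0,0],0]])

```text
time_s: 10.32
eef_pos: [0.6051, -0.2107, 0.1522]
eef_rot: [0.0, 0.629, 0.777, -0.0]
contact_force: [-0.3, 0.1, 0.6]
grip_width: 0.0006
grip_force: 0.0
```

```bash
python3 - <<'E'
from h import *
p,R=tool()
B=[]
for n,(y0,y1,x0,x1) in {'top':(180,280,230,420),'side':(170,340,230,420)}.items():
    a,d=capture(n);B.append(cv2.resize(a[y0:y1,x0:x1],None,fx=(800/190 if n=='top' else 3.3),fy=(800/190 if n=='top' else 3.3),interpolation=cv2.INTER_CUBIC))
cv2.imwrite('pics/t3.png',B[0]);cv2.imwrite('pics/s3.png',B[1])
E
```

```text
t 10.32 p [ 0.6051 -0.2107  0.1522] yyaw 12.1 F [-0.3  0.1  0.6] w 0.0006 gf 0.0 j [-0.31  0.52  0.75  1.77 -0.41  1.01  0.81]
```

View pics/t3.png

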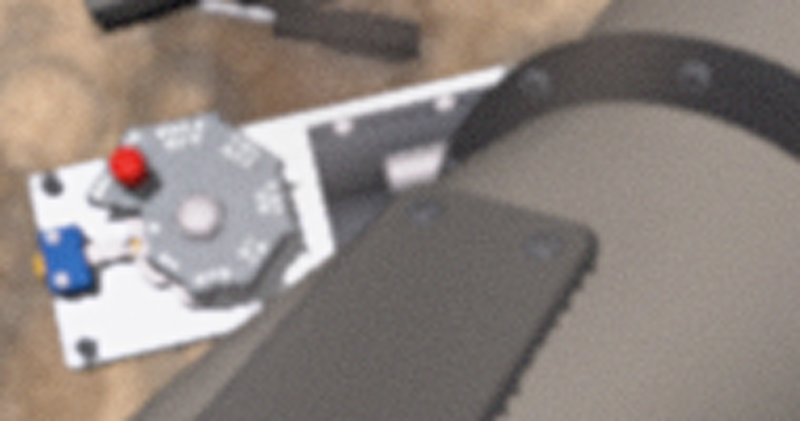

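View pics/s3.png

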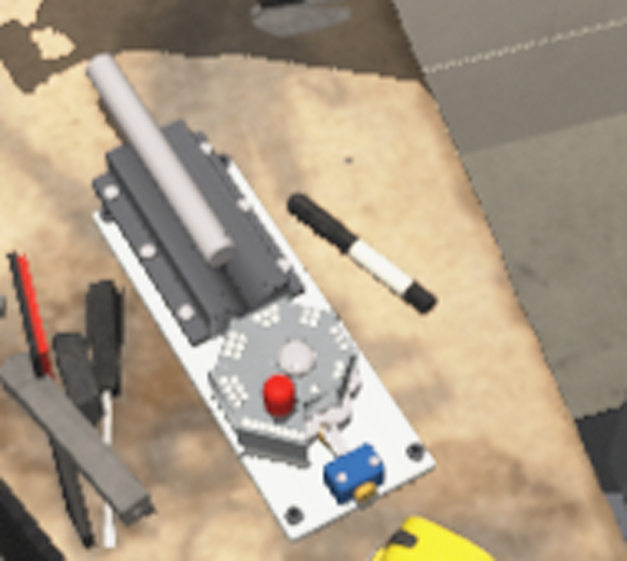

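The knob now sits at the roller side, with the five-dot flat facing the groove. The roller is seated, the bar is clear, and its back end is free. I'll lower the closed fingers behind the bar and push.

servo_tool(motion=[[[0,0,20],[0,0,0],0],[[0,0,30],[0,0,0],0],[[0,0,30],[0,0,0],0],[[0,0,25],[0,0,0],0],[[0,0,11],[0,0,0],0],[[5,0,0],[0,0,0],0],[[5,0,0],[0,0,0],0],[[4,0,0],[0,0,0],0],[[2.5,0,0],[0,0,0],0],[[2.5,0,0],[0,0,0],0],[[2.5,0,0],[0,0,0],0],[[2.5,0,0],[0,0,0],0],[[2.5,0,0],[0,0,0],0],[[2.5,0,0],[0,0,0],0],[[2.5,0,0],[0,0,0],0],[[2.5,0,0],[0,0,0],0]])

```text
time_s: 12.42
eef_pos: [0.5987, -0.1746, 0.0357]
eef_rot: [0.001, 0.627, 0.779, -0.0]
contact_force: [1.0, -5.0, -1.4]
grip_width: 0.0005
grip_force: 2.6
```

```bash
python3 - <<'E'
from h import *
p,R=tool();print(R.T@get_state()['contact_force'], (p[:2]-[.5355,.11])@[-.2147,.9767],(p[:2]-[.5355,.11])@[.9767,.2147])
E
```

```text
t 12.43 p [ 0.5987 -0.1746  0.0357] yyaw 12.4 F [ 1.  -5.  -1.4] w 0.0005 gf 2.6 j [-0.3   0.63  0.65  1.88 -0.52  0.8   0.85]
[-5.08354051 -0.05053735  1.38861513] -0.29159463218898757 0.0006497345100139745
```

Contact at 5 N, which matches the bar's drag. About 45 mm remain.

servo_tool(motion=[[[2.5,0,0],[0,0,0],0],[[2.5,0,0],[0,0,0],0],[[2.5,0,0],[0,0,0],0],[[2.5,0,0],[0,0,0],0],[[2.5,0,0],[0,0,0],0],[[2.5,0,0],[0,0,0],0],[[2.5,0,0],[0,0,0],0],[[2.5,0,0],[0,0,0],0],[[2.5,0,0],[0,0,0],0],[[2.5,0,0],[0,0,0],0],[[2.5,0,0],[0,0,0],0],[[2.5,0,0],[0,0,0],0],[[2,0,0],[0,0,0],0],[[1,0,0],[0,0,0],0]])

```text
time_s: 14.18
eef_pos: [0.5916, -0.1426, 0.0357]
eef_rot: [0.001, 0.627, 0.779, -0.0]
contact_force: [0.8, -5.7, -0.4]
grip_width: 0.0008
grip_force: 2.8
```

```bash
python3 - <<'E'
from h import *
p,R=tool();print(R.T@get_state()['contact_force'], (p[:2]-[.5355,.11])@[-.2147,.9767],(p[:2]-[.5355,.11])@[.9767,.2147])
a,d=capture('side');cv2.imwrite('pics/s4.png',cv2.resize(a[200:310,250:370],None,fx=5,fy=5,interpolation=cv2.INTER_CUBIC))
E
```

```text
t 14.18 p [ 0.5916 -0.1426  0.0357] yyaw 12.4 F [ 0.8 -5.7 -0.4] w 0.0008 gf 2.8 j [-0.36  0.61  0.66  1.92 -0.52  0.78  0.8 ]
[-5.74776942 -0.47037157  0.44595333] -0.25871571107522295 0.0005906806679286045
```

View pics/s4.png

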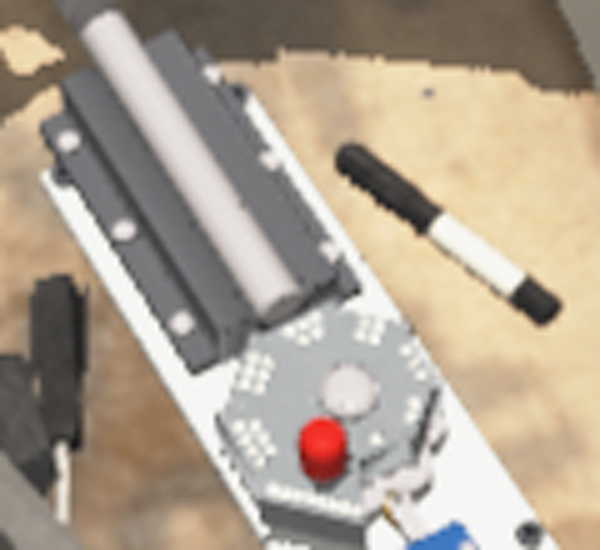

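The bar's front end is at crop (288,300), about 12 mm short of the five-dot step. I'll creep the rest while watching the force.

servo_tool(motion=[[[1,0,0],[0,0,0],0],[[1,0,0],[0,0,0],0],[[1,0,0],[0,0,0],0],[[1,0,0],[0,0,0],0],[[1,0,0],[0,0,0],0],[[1,0,0],[0,0,0],0],[[1,0,0],[0,0,0],0],[[1,0,0],[0,0,0],0]])

```text
time_s: 15.22
eef_pos: [0.5899, -0.1349, 0.0357]
eef_rot: [0.001, 0.627, 0.779, -0.0]
contact_force: [0.8, -5.6, 0.1]
grip_width: 0.0008
grip_force: 2.9
```

servo_tool(motion=[[[0.7,0,0],[0,0,0],0],[[0.7,0,0],[0,0,0],0],[[0.7,0,0],[0,0,0],0]])

```text
time_s: 15.6
eef_pos: [0.5894, -0.1328, 0.0357]
eef_rot: [0.001, 0.627, 0.779, -0.0]
contact_force: [1.1, -6.3, -0.6]
grip_width: 0.0002
grip_force: 2.9
```

servo_tool(motion=[[[0.7,0,0],[0,0,0],0],[[0.7,0,0],[0,0,0],0]])

```text
time_s: 15.85
eef_pos: [0.5891, -0.1314, 0.0357]
eef_rot: [0.001, 0.627, 0.779, -0.0]
contact_force: [0.9, -5.7, 0.2]
grip_width: 0.0005
grip_force: 2.9
```

servo_tool(motion=[[[0.7,0,0],[0,0,0],0],[[0.7,0,0],[0,0,0],0]])

```text
time_s: 16.1
eef_pos: [0.5888, -0.1301, 0.0357]
eef_rot: [0.001, 0.627, 0.779, -0.0]
contact_force: [0.8, -5.5, -1.0]
grip_width: 0.0006
grip_force: 2.9
```

servo_tool(motion=[[[0.6,0,0],[0,0,0],0],[[0.6,0,0],[0,0,0],0]])

```text
time_s: 16.35
eef_pos: [0.5887, -0.1299, 0.0357]
eef_rot: [0.001, 0.627, 0.779, -0.001]
contact_force: [3.7, -12.3, -2.9]
grip_width: 0.0003
grip_force: 6.1
```

servo_tool(motion=[[[0.6,0,0],[0,0,0],0]])

```text
time_s: 16.48
eef_pos: [0.5887, -0.1299, 0.0358]
eef_rot: [0.002, 0.627, 0.779, -0.001]
contact_force: [1.7, -13.8, -2.9]
grip_width: 0.0
grip_force: 7.3
```

servo_tool(motion=[[[0.6,0,0],[0,0,0],0]])

```text
time_s: 16.6
eef_pos: [0.5887, -0.1298, 0.0359]
eef_rot: [0.002, 0.627, 0.779, -0.001]
contact_force: [3.3, -17.0, -3.0]
grip_width: 0.0005
grip_force: 8.6
```

The force rose while the tool stopped moving, so the bar is home. I'll hold briefly, back off, and rise.

servo_tool(motion=[[[0,0,0],[0,0,0],0],[[0,0,0],[0,0,0],0],[[0,0,0],[0,0,0],0],[[-1,0,0],[0,0,0],0],[[-2,0,0],[0,0,0],0],[[-6,0,0],[0,0,0],0],[[-15,0,0],[0,0,0],0],[[-20,0,0],[0,0,0],0],[[-20,0,-20],[0,0,0],0],[[0,0,-40],[0,0,0],0],[[0,0,-40],[0,0,0],0],[[0,0,-10],[0,0,0],0],[[0,0,0],[0,0,0],0]])

```text
time_s: 18.23
eef_pos: [0.6022, -0.1898, 0.1457]
eef_rot: [0.0, 0.627, 0.779, 0.0]
contact_force: [-0.5, 0.3, -0.7]
grip_width: 0.0003
grip_force: 0.0
```

```bash
python3 - <<'E'
from h import *
tool()
a,d=capture('side');cv2.imwrite('pics/s5.png',cv2.resize(a[200:310,250:370],None,fx=5,fy=5,interpolation=cv2.INTER_CUBIC))
E
```

```text
t 18.23 p [ 0.6022 -0.1898  0.1457] yyaw 12.4 F [-0.5  0.3 -0.7] w 0.0003 gf 0.0 j [-0.35  0.51  0.75  1.8  -0.41  0.99  0.79]
```

View pics/s5.png

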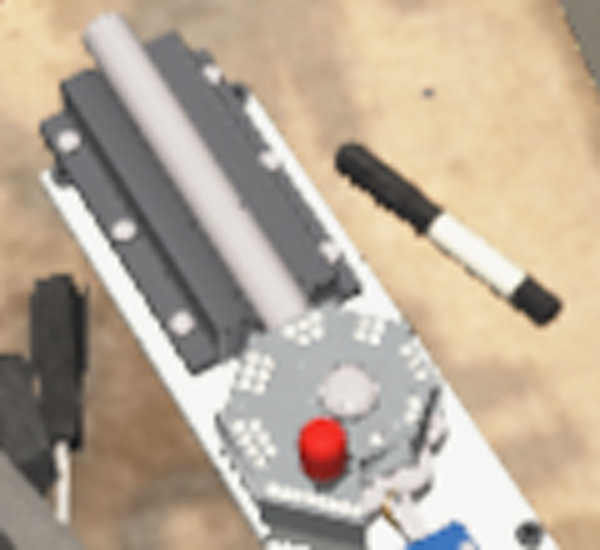

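The bar's end meets the five-dot flat at crop (295,318). The disc hasn't moved and the tool is clear, so I'm handing the job in.

```bash
python3 -c "
from station import *
print(finish_job())"
```

```text
the job is handed in; nothing more can be done
None
```

I cranked the disc three clicks from station 2 to station 5 and pushed the bar home against the five-dot step (about 17 N at the tool), then released it. I handed the job in at about 18 s with the tool clear; no verdict came back.

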